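# Release the tin and stop it with the other finger

### The arm

A 6-joint arm with a two-finger parallel gripper is mounted at the origin on a cart in front of the work surface, level with it; the furniture and walls round the work are solid. World frame = base frame: x ahead of the robot, y to its left, z up, the work surface at z = 0. Lengths are in m, angles in rad, forces in N, time in s.
With the tool pointing down it reaches from about 0.275 to 1 m from the base axis. Payload 8.4 kg.
Tool frame: the origin (TCP) lies midway between the tips of the shut fingers; the grasp point (between the pads) lies bot.grip_point_offset behind it (bot.grip_point_offset is the distance from the TCP to the grasp point, in m); z points along the fingers, y is the line along which they close (so a half turn about z gives the same grasp; the last joint's range is limited). The gripper opens to 85 mm and grips with 20 to 120 N. Pads are 22 mm wide; open, the fingers measure 114 mm over their backs; the gripper's body (76 mm by 85 mm) begins 54 mm behind the grasp point. The pads swing forward as they close: fully open they stand 13 mm farther back than shut.
Start: joints at [1.155, 0.353, 1.633, -0, 1.155, -0.002], TCP at [0.251, 0.572, 0.231] pointing down, gripper open.
Joint ranges: [-2.63, 2.63], [-0.92, 2.1], [0.06, 2.66], [-1.3, 4.44], [0, 2.69], [-3.02, 3.02]. Speed limits (rad/s): [2.22, 2.22, 2.79, 3.14, 3.14, 3.14].

### API

Orientations are given as a rotation vector (axis times angle).
In Python, from station import bot gives the robot as it stands.
- The arm moves only by the tool move_tool, called after "Call:" in YAML: its name, and indented under it one key for each argument. Schema: {"type":"object","properties":{"motion":{"type":"array","items":{"type":"object","properties":{"pos":{"type":"array","items":{"type":"number"},"minItems":3,"maxItems":3},"rot":{"type":"array","items":{"type":"number"},"minItems":3,"maxItems":3}},"additionalProperties":false},"minItems":1,"maxItems":10},"jaw":{"type":"number"},"squeeze":{"type":"number"},"only":{"type":"string"},"quiet":{"type":"boolean"},"lines":{"type":"string"}},"required":["motion"],"additionalProperties":false}. motion is a list of rows, 1 to 10 of them, each an object with the fields pos (a list: dx, dy, dz in normalised numbers (1 is 0.8 m)), rot (a list: a rotation vector rx, ry, rz in fractions of the full range, 1 being 60 degrees); a field left out counts as zero; each row is the pose to reach, as a shift and turn from the pose commanded when the call began, along the tool's axes at that moment; what a row does not reach only later rows make up. A row lasts 1/12 s, in which the tool goes at most 0.0417 m and 0.125 rad, less where a joint would pass 70% of its speed; a pose out of reach is approached as far as the arm can. jaw is the finger opening in m, set as the call begins (left out keeps the last). The fingers move at their own pace and stop on an object; squeeze is the grip in N (left out, the last holds). Time passes only in rows, so rows that do not move let the fingers close. The tool returns the time, the measured TCP pose, the force, the opening and the grip force at its end. only (a regular expression) keeps the lines of the reply that match it, lines (a string "A,B") keeps lines A to B, and quiet returns only ok. Input that does not fit is refused with a message, and nothing moves.
- bot.sense(): the state, without advancing time (a new reading comes with each control period).
- bot.camera(name): name is "scene" or "side" or "wrist"; returns a dict with "frame" (480x640x3 uint8, red, green, blue), "fov_y" (degrees; the focal length in pixels is half the picture's height over the tangent of half this angle, whatever the lens; pixels are square), "cx", "cy" (the principal point, pixels), "position" and "rotation" of the camera in the world; the wrist camera has in their place "T_tool_cam" (4x4, takes a point from camera to tool coordinates, whose origin is the TCP and whose axes are the flange's). Camera axes: x right, y down, z forward; pixel columns grow to the right and rows downward; lengths in m; the calibration is good to about 2 mm. The wrist camera is an equidistant fisheye: a pixel r from the principal point sees the ray r / f radians off the axis. A picture is of the moment at which its call begins: read the wrist's pose just before it. There is no depth.
- bot.hand_in(): hands the job in; it is judged then, once.
The state is a dict: "time_s": time; "joints": joint angles; "qvel": joint speeds; "tau": joint torques, N m; "eef_pos": TCP position; "ee_rot": TCP orientation; "ft_force": force on the tool from outside, world axes, zero at the start; "torque": the same for the moment, N m; "gripper_width": finger opening in m; "grasp_force": force on a finger pad.
Only numpy, scipy, OpenCV 4.12 (cv2) and the standard library are available. Lean on these libraries where they do the work, as an engineer would, in place of code of your own. Each camera call takes 0.05 s, during which the arm holds its last target. There are 200 camera calls.

### The job

Let the flat fish tin out of the spring-fed tin dispenser: press the orange release pad fully down with one finger, and with the other finger in the track stop the tin as it shoots out, before it slides off the open end. Finish while still holding the pad down and the tin stopped on the track against your finger. Do not pick anything up, and leave the two spice jars and the round tin where they stand.

Things in the scene. Friction and masses are not known exactly. Their poses are not given: they have to be found in the camera images.
- dispenser: Fixed white tin dispenser, 270 (x) x 84 (y) mm. Origin: centre of its underside, on the worktop; z up. A straight level steel track runs along its x: floor 26 mm above the origin, 68 mm wide between two 5 mm rails that rise 12 mm above the floor. Open at the -x end, roughly towards the robot; closed at +x by a 48 mm high back stop. A gate, 8 mm high, at x = -1 mm holds the tin back.
- pusher (a joint): Travel in m towards the dispenser's -x of the grey spring pusher (25 mm high) behind the tin: about 0.006 at the start, 0.080 at most. It pushes the tin with about 2.9 N at first, 1.9 N after 50 mm. The floor is slippery (friction about 0.06): once the gate is down the tin shoots out within some tenths of a second and leaves over the lip unless stopped.
- track_lip (a point): Middle of the open end of the track, at floor height: dispenser x = -133, y = 0, z = 26 mm. The tin slides away over this edge.
- release_pad (a joint): Travel of the orange release pad in m: 0 up, 0.011 fully down (end stop); it moves straight down against a spring, 2.5 N at the top and 5 N at the bottom, and springs back when let go. The gate is on the same part and goes down with it: the tin is let go somewhere between 0.005 and 0.008.
- pad_top (a point): Centre of the orange pad's top face, 28 (along the dispenser's x) x 26 mm; 43 mm above the worktop when up, 32 mm when fully down. At local x = -65, y = +62 mm of the dispenser, beside the track outside the rail. Moves with the pad.
- stop_point (a point): Point on the middle line of the track floor, straight across from the pad: dispenser x = -65, y = 0, z = 26 mm, 62 mm from the pad's centre. A good place for the other finger: the tin then comes out about 50 mm and stops. A fingertip level with the fully pressed pad is 6 mm above the track floor here.
- flat_tin: Loose flat fish tin, dark blue top with ring pull, rounded corners, 63 x 105 x 24 mm, about 0.15 kg. Origin: centre of its underside; its long (y) axis lies along the track. At the start its centre is at dispenser x = +50 mm, its front at about 0. It is out when it has come 25 mm or more, and has slid away when its centre passes dispenser x = -50 mm.
- spice_jar: Bystander: spice jar with dark cap, 44 mm diameter, 96 high, loose. Origin: centre of underside.
- round_tin: Bystander: low round tin, 86 mm diameter, 40 high, loose. Origin: centre of underside.
- spice_jar2: Bystander: spice jar with yellow cap, 42 mm diameter, 96 high, loose. Origin: centre of underside.

How it is judged:
At the end, for the whole second after the job is handed in: The release pad is held down (more than 8.5 of its 11 mm); the tin has come out 25 to 95 mm (its centre between local x = +25 and -45 mm), lies flat on the track, is at rest and presses against a finger with more than 0.3 N (value of joint release_pad above 0.0085 m and x of flat_tin in the frame of dispenser between -0.045 and 0.025 m and z of flat_tin in the frame of dispenser between 0.022 and 0.032 m and contact force between the fingers and flat_tin above 0.3 N and linear speed of flat_tin below 0.02 m/s); the arm keeps its last pose, push and grip.
It fails at once if the tin slides away (its centre passes local x = -50 mm, or it leaves the track) (x of flat_tin in the frame of dispenser below -0.05 m or z of flat_tin in the frame of dispenser below 0.015 m).
It fails at once if the tin is lifted (more than 10 mm) or tipped (z of flat_tin in the frame of dispenser above 0.036 m or angle between flat_tin's own z axis and vertical above 0.35 rad).
It fails at once if the spice jar with dark cap is moved by more than 25 mm, lifted or knocked over (distance of spice_jar from where it was at the start of the episode above 0.025 m or angle between spice_jar's own z axis and vertical above 0.4 rad).
It fails at once if the round tin is moved by more than 25 mm, lifted or knocked over (distance of round_tin from where it was at the start of the episode above 0.025 m or angle between round_tin's own z axis and vertical above 0.4 rad).
It fails at once if the spice jar with yellow cap is moved by more than 25 mm, lifted or knocked over (distance of spice_jar2 from where it was at the start of the episode above 0.025 m or angle between spice_jar2's own z axis and vertical above 0.4 rad).
It also fails if it takes over 29 s, if anything falls off the work surface, if the arm or the gripper's body presses on something with over 40 N, if the wrist force passes 120 N, or if a joint passes its speed limit or range.

## Working session

There is one attempt and no reset: what is moved stays moved. The work goes in short steps, Python scripts to look and compute and a tool call to move; the robot and the scene stay as the last step left them, time stands still between calls to the robot, and variables do not carry over. Pictures are saved under pics/ and viewed, at most 10 in all, crops included, and the job is handed in when it is done.

```bash
mkdir -p pics; ls
```

Run:
```python
from station import bot
import cv2,numpy as np
s=bot.sense(); print(s, bot.grip_point_offset)
for n in("scene","side"):
    c=bot.camera(n); print(n,c["fov_y"],c["cx"],c["cy"],c["position"],c["rotation"]); cv2.imwrite(f"pics/{n}0.png",c["frame"][:,:,::-1])
```

```text
pics
station.py
{'time_s': 0.0, 'joints': array([ 1.15462672e+00,  3.53655844e-01,  1.63415679e+00, -1.25933299e-05,
        1.15519674e+00, -2.41004295e-03]), 'qvel': array([-0.00016515,  0.00196474, -0.00075214,  0.00085944,  0.0004458 ,
        0.00023417]), 'tau': array([ 9.03918244e-04, -6.05243754e+01, -3.42069590e+01,  3.11080230e-04,
        9.19506740e-03, -3.97180486e-06]), 'eef_pos': array([0.25109569, 0.5718084 , 0.23054718]), 'ee_rot': array([-6.45239679e-01, -3.07432706e+00,  2.18037696e-03]), 'ft_force': array([0.19316444, 0.08855498, 0.23882963]), 'torque': array([ 0.00329678, -0.0242228 , -0.00111176]), 'grasp_force': 0.0, 'gripper_width': 0.08535861102444624} 0.0187
scene 50.911874373377145 324.0033046721547 243.8811438009902 [0.03705824 0.44747548 0.6368976 ] [-1.22931333  2.23332441 -1.03900005]
side 43.599741441434006 312.034506462519 241.1467948292124 [0.60884817 1.01230142 0.50643193] [ 0.06754415  2.63685297 -1.70239697]
```

View pics/scene0.png

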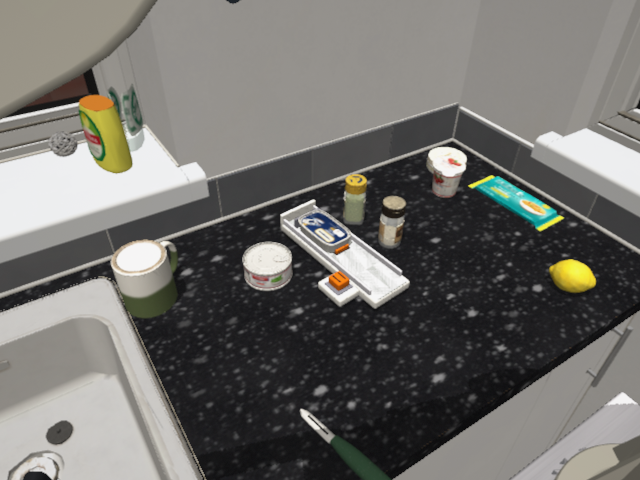

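View pics/side0.png

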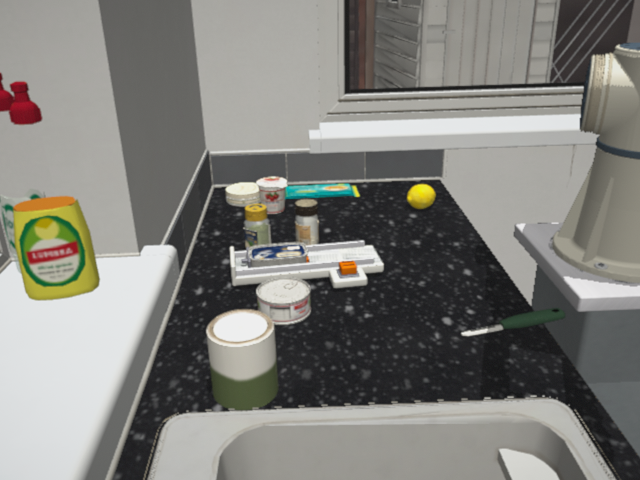

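The scene view shows the dispenser, with the tin at about (323,228), the pad at (340,281) and the open end near (390,290). The round tin is at (268,265) and the jars at (355,200) and (392,222). I'll enlarge the dispenser in both views.

Run:
```python
import cv2,numpy as np
a=cv2.imread("pics/scene0.png")[165:315,230:430]; b=cv2.imread("pics/side0.png")[195:330,220:400]
cv2.imwrite("pics/a.png",cv2.resize(a,None,fx=4,fy=4,interpolation=cv2.INTER_CUBIC))
cv2.imwrite("pics/b.png",cv2.resize(b,None,fx=4,fy=4,interpolation=cv2.INTER_CUBIC))
```

```text
(no output)
```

View pics/a.png

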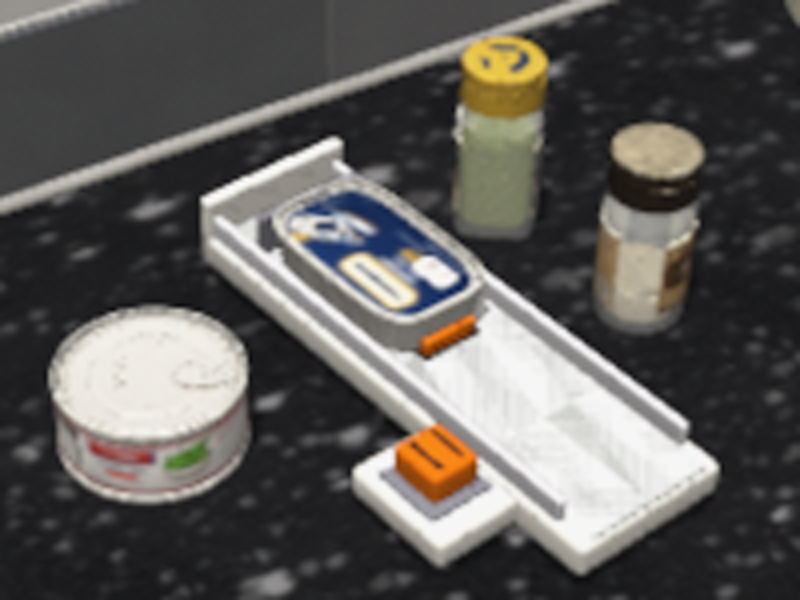

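View pics/b.png

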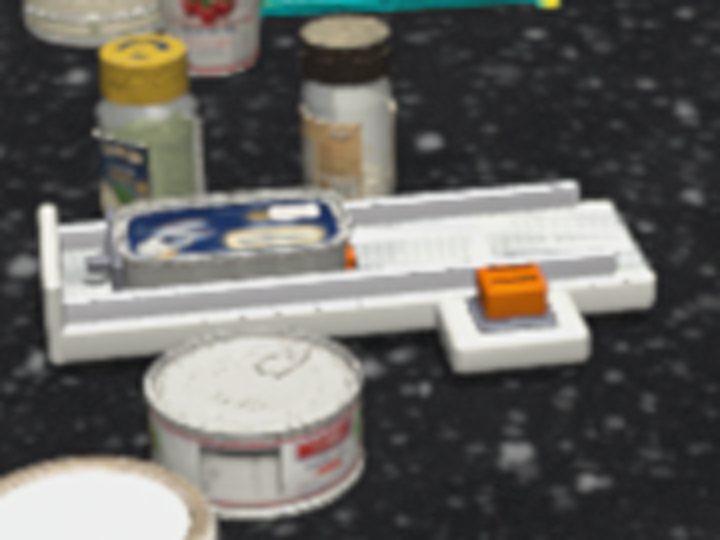

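Enlarged, the scene crop shows the pad top centred at (437,452), the lip corners at (583,555) and (718,467), and the back stop top corners at (203,203) and (340,142). The side crop shows the pad centred at (512,278) and the lip corners at (655,275) and (612,203). Next I'll fit the dispenser pose.

Create h.py:
```python
import numpy as np
from scipy.spatial.transform import Rotation as R
CAM={"scene":(50.911874373377145,324.0033,243.88114,[0.03705824,0.44747548,0.6368976],[-1.22931333,2.23332441,-1.03900005]),
"side":(43.599741441434006,312.0345,241.1468,[0.60884817,1.01230142,0.50643193],[0.06754415,2.63685297,-1.70239697])}
def proj(n,P):
    f,cx,cy,p,r=CAM[n]; f=240/np.tan(np.radians(f/2))
    q=R.from_rotvec(r).inv().apply(np.atleast_2d(P)-p); return q[:,:2]/q[:,2:]*f+[cx,cy]
def ray(n,uv,z):
    f,cx,cy,p,r=CAM[n]; f=240/np.tan(np.radians(f/2))
    d=R.from_rotvec(r).apply([(uv[0]-cx)/f,(uv[1]-cy)/f,1]); return np.array(p)+d*(z-p[2])/d[2]
```

Run:
```python
from h import *
from scipy.optimize import least_squares
S=lambda u,v:(u/4+230,v/4+165); D=lambda u,v:(u/4+220,v/4+195)
ob=[("scene",S(437,452),(-65,62,43)),("scene",S(583,557),(-135,42,26)),("scene",S(718,467),(-135,-42,26)),("scene",S(203,203),(135,42,48)),("scene",S(340,142),(135,-42,48)),
("side",D(512,278),(-65,62,43)),("side",D(655,275),(-135,42,26)),("side",D(612,203),(-135,-42,26)),("side",D(57,360),(135,42,0))]
def w(x,L): return R.from_euler('z',x[2]).apply(np.array(L)/1000.)+[x[0],x[1],0]
def res(x): return np.concatenate([(proj(n,w(x,L))-uv).ravel() for n,uv,L in ob])
o=least_squares(res,[.6,.4,0],loss='soft_l1'); x=o.x; print(x,res(x).reshape(-1,2).round(1))
for n,uv,L in ob: print(n,(ray(n,uv,L[2]/1000)-w(x,L)).round(4))
for nm,uv,z in(("dark",S(657,155),.096),("yellow",S(503,65),.096),("round",S(148,375),.04)):
    p=ray("scene",uv,z); print(nm,p.round(3),"local",R.from_euler('z',-x[2]).apply(p-[x[0],x[1],0]).round(3))
for nm,uv,z in(("dark",D(346,35),.096),("yellow",D(143,52),.096),("round",D(255,385),.04)):
    p=ray("side",uv,z); print(nm,p.round(3))
print("mid",w(x,(-65,31,43)),"pad",w(x,(-65,62,43)))
from station import bot
s=bot.sense(); T=R.from_rotvec(s["ee_rot"]).as_matrix(); print(T.round(4)); print(bot.camera("wrist")["T_tool_cam"].round(3))
```

```text
[0.59708787 0.03509383 0.10347291] [[-0.   0.1]
 [-0.1 -0.3]
 [ 1.9 -0. ]
 [-0.4 -1.8]
 [-0.1 -2.1]
 [ 0.2 -0.1]
 [ 1.   1. ]
 [ 0.8 -0.5]
 [-1.1  6.1]]
scene [ 0.0001 -0.0001  0.    ]
scene [-0.0005  0.0003  0.    ]
scene [0.0017 0.0028 0.    ]
scene [-0.0055  0.0023  0.    ]
scene [-0.0061  0.0035  0.    ]
side [ 0.0003  0.0003 -0.    ]
side [ 0.0012 -0.0039  0.    ]
side [0.0018 0.002  0.    ]
side [-0.0001 -0.0222  0.    ]
dark [ 0.589 -0.072  0.096] local [-0.019 -0.105  0.096]
yellow [ 0.686 -0.054  0.096] local [ 0.079 -0.098  0.096]
round [0.635 0.169 0.04 ] local [0.052 0.129 0.04 ]
dark [ 0.592 -0.071  0.096]
yellow [ 0.689 -0.058  0.096]
round [0.636 0.171 0.04 ]
mid [0.52923359 0.05921428 0.043     ] pad [0.52603165 0.09004848 0.043     ]
[[-9.156e-01  4.021e-01 -5.000e-04]
 [ 4.021e-01  9.156e-01 -1.200e-03]
 [ 0.000e+00 -1.300e-03 -1.000e+00]]
[[-0.    -0.952 -0.305  0.079]
 [ 1.    -0.     0.001 -0.001]
 [-0.001 -0.305  0.952 -0.144]
 [ 0.     0.     0.     1.   ]]
```

Both views agree on the pad to within 1 mm, and the jars are clear of the gripper's footprint. I'll move above the spot, turning by -0.517 about tool z and setting the opening to 47.5 mm.

Careful with the scale: shifts go in shares of 0.8 m and turns go in shares of 60 degrees. That gives: -0.3 m / 0.8 = -0.375, -0.27 m / 0.8 = -0.3375, -0.517 rad / 1.0472 = -0.4937.

Call:
move_tool:
  motion:
    - {"pos":[-0.0375,-0.0313,0],"rot":[0,0,-0.0955]}
    - {"pos":[-0.075,-0.0625,0],"rot":[0,0,-0.191]}
    - {"pos":[-0.1125,-0.0938,0],"rot":[0,0,-0.2865]}
    - {"pos":[-0.15,-0.125,0],"rot":[0,0,-0.382]}
    - {"pos":[-0.1875,-0.15,0],"rot":[0,0,-0.4937]}
    - {"pos":[-0.225,-0.175,0],"rot":[0,0,-0.4937]}
    - {"pos":[-0.2625,-0.2038,0],"rot":[0,0,-0.4937]}
    - {"pos":[-0.3,-0.2325,0],"rot":[0,0,-0.4937]}
    - {"pos":[-0.3375,-0.2625,0],"rot":[0,0,-0.4937]}
    - {"pos":[-0.375,-0.2913,0],"rot":[0,0,-0.4937]}
  jaw: 0.0475

```text
time_s: 0.98
eef_pos: [0.4326, 0.2364, 0.2312]
ee_rot: [0.162, -3.137, 0.0]
ft_force: [0.6, 0.7, 0.2]
gripper_width: 0.0474
grasp_force: 0.0
```

Create go.py:
```python
from h import *; from station import bot
import sys
s=bot.sense(); M=R.from_rotvec(s["ee_rot"]); x=M.as_matrix()[:,0]
want=R.from_matrix(np.array([[-np.cos(.1035),-np.sin(.1035),0],[-np.sin(.1035),np.cos(.1035),0],[0,0,-1]]).T)
t=np.array([float(v) for v in sys.argv[1:4]])
print(s["time_s"],s["eef_pos"].round(4),"move",M.inv().apply(t-s["eef_pos"]).round(4),(M.inv()*want).as_rotvec().round(4),s["gripper_width"],s["ft_force"].round(2))
```

```bash
python3 go.py .5292 .0592 .13
```

```text
0.9833 [0.4326 0.2364 0.2312] move [-0.0778 -0.1862  0.1012] [-0.0001 -0.0002 -0.0001] 0.04741455179538851 [0.56 0.72 0.19]
```

Converted, -0.186 m / 0.8 = -0.2325, -0.155 m / 0.8 = -0.1938.

Call:
move_tool:
  motion:
    - {"pos":[-0.0163,-0.0388,0.0188]}
    - {"pos":[-0.0325,-0.0775,0.0375]}
    - {"pos":[-0.0488,-0.1163,0.0625]}
    - {"pos":[-0.065,-0.155,0.0875]}
    - {"pos":[-0.0813,-0.1938,0.1125]}
    - {"pos":[-0.0975,-0.2325,0.1263]}
    - {"pos":[-0.0975,-0.2325,0.1263]}
    - {"pos":[-0.0975,-0.2325,0.1263]}

```text
time_s: 1.65
eef_pos: [0.5289, 0.0599, 0.1293]
ee_rot: [0.157, -3.136, 0.0]
ft_force: [0.3, 1.4, -0.0]
gripper_width: 0.0474
grasp_force: 0.0
```

```bash
python3 go.py .5292 .0592 .07
```

Run:
```python
from station import bot
import cv2
c=bot.camera("wrist");print(c["fov_y"],c["cx"],c["cy"]); d=bot.camera("side")
cv2.imwrite("pics/w1.png",c["frame"][:,:,::-1]); cv2.imwrite("pics/s1.png",cv2.resize(d["frame"][130:330,200:440,::-1],None,fx=3,fy=3,interpolation=cv2.INTER_CUBIC))
```

```text
1.65 [0.5289 0.0599 0.1293] move [-0.0003 -0.0007  0.0593] [ 0.0001 -0.0019 -0.0034] 0.04736967185560627 [ 0.27  1.44 -0.05]
65.70646984690485 325.35871202040624 234.3106921754341
```

View pics/w1.png

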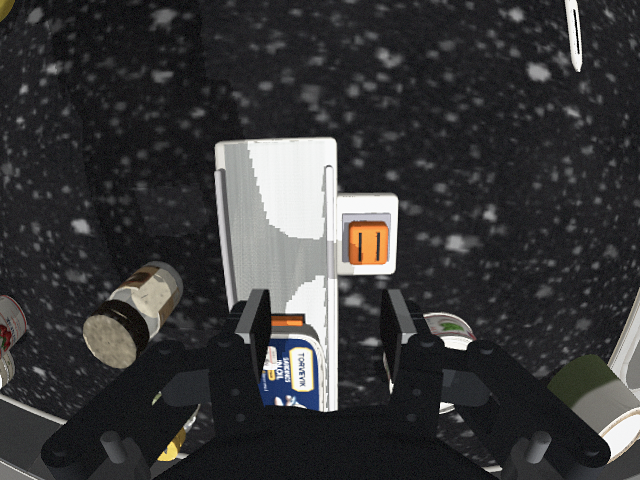

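View pics/s1.png

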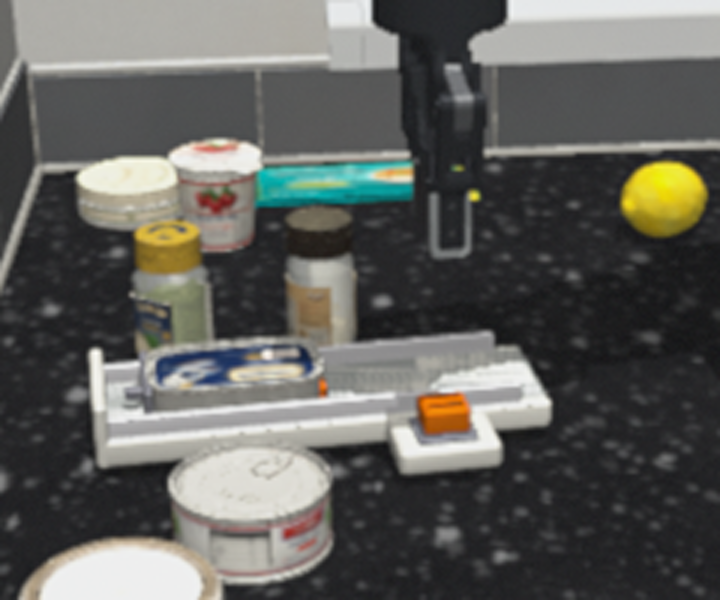

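The wrist view shows the pad top at about (369,243), with the finger tips at (259,291) and (394,291). The side view shows the near finger above the pad. I'll check the pad position against the wrist view's own calibration.

Run:
```python
from h import *; from station import bot
import cv2
s=bot.sense(); c=bot.camera("wrist"); T=c["T_tool_cam"]; f=240/np.tan(np.radians(c["fov_y"]/2)); M=R.from_rotvec(s["ee_rot"])
cv2.imwrite("pics/w2.png",cv2.resize(c["frame"][130:310,210:420,::-1],None,fx=3.5,fy=3.3,interpolation=cv2.INTER_CUBIC)[:600])
def px(Pt):
    q=T[:3,:3].T@(np.array(Pt)-T[:3,3]); th=np.arctan2(np.hypot(*q[:2]),q[2]); return (q[:2]/np.hypot(*q[:2])*th*f+[c["cx"],c["cy"]]).round(1)
def W(L): return M.inv().apply(R.from_euler('z',.1035).apply(np.array(L)/1000.)+[.5971,.0351,0]-s["eef_pos"])
for n,L in dict(pad=(-65,62,43),c1=(-79,49,43),c2=(-79,75,43),c3=(-51,49,43),c4=(-51,75,43),lipL=(-135,-42,26),lipR=(-135,42,26),gate=(-1,0,34)).items(): print(n,W(L).round(4),px(W(L)))
for y in(.0237,.038): print("tip",y,px((-.011,y,-.009)),px((.011,y,-.009)))
```

```text
pad [-0.0003  0.0285  0.0873] [368.8 241.7]
c1 [0.0137 0.0155 0.0873] [349.6 221.2]
c2 [0.0137 0.0415 0.0873] [389.3 221.3]
c3 [-0.0143  0.0156  0.0873] [348.8 261.5]
c4 [-0.0143  0.0416  0.0873] [387.1 261.2]
lipL [ 0.0696 -0.0755  0.1043] [214.3 135.8]
lipR [0.0697 0.0085 0.1043] [338.4 132.8]
gate [-0.0643 -0.0334  0.0963] [280.9 318.6]
tip 0.0237 [380.6 337.1] [384.1 292.1]
tip 0.038 [412.6 335.9] [418.  291.4]
```

View pics/w2.png

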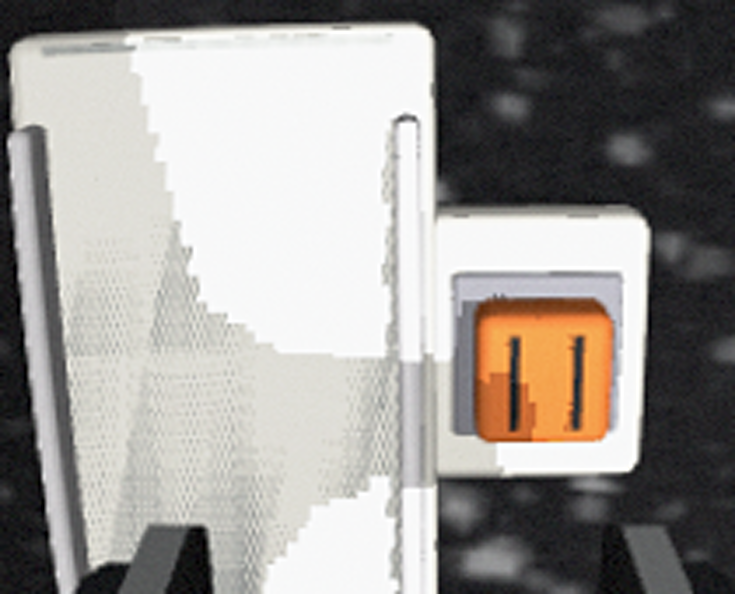

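Converted, 0.045 m / 0.8 = 0.0563, 0.03 m / 0.8 = 0.0375.

Call:
move_tool:
  motion:
    - {"pos":[0,0,0.0188]}
    - {"pos":[0,0,0.0375]}
    - {"pos":[0,0,0.0563]}
    - {"pos":[0,0,0.0563]}
    - {"pos":[0,0,0.0563]}
    - {"pos":[0,0,0.0563]}
  jaw: 0.053

```text
time_s: 2.3
eef_pos: [0.5294, 0.0621, 0.0863]
ee_rot: [-0.164, 3.136, 0.0]
ft_force: [0.2, 0.3, 0.4]
gripper_width: 0.053
grasp_force: 0.0
```

```bash
python3 go.py .5292 .0592 .06
```

```text
2.3 [0.5294 0.0621 0.0863] move [ 0.0005 -0.0029  0.0263] [0.0001 0.0011 0.0008] 0.05300608037969019 [0.2  0.27 0.39]
```

Converted, 0.036 m / 0.8 = 0.045, -0.003 m / 0.8 = -0.0038.

Call:
move_tool:
  motion:
    - {"pos":[0,-0.0013,0.0125]}
    - {"pos":[0,-0.0025,0.025]}
    - {"pos":[0,-0.0038,0.0375]}
    - {"pos":[0,-0.0038,0.045]}
    - {"pos":[0,-0.0038,0.045]}
    - {"pos":[0,-0.0038,0.045]}

```text
time_s: 2.8
eef_pos: [0.5288, 0.0582, 0.0485]
ee_rot: [0.162, -3.136, 0.0]
ft_force: [-0.7, -0.9, -0.1]
gripper_width: 0.053
grasp_force: 0.0
```

```bash
python3 go.py .5292 .0592 .04
```

Run:
```python
from station import bot
import cv2
c=bot.camera("side")
cv2.imwrite("pics/s2.png",cv2.resize(c["frame"][200:300,270:400,::-1],None,fx=6,fy=6,interpolation=cv2.INTER_CUBIC))
```

```text
2.8 [0.5288 0.0582 0.0485] move [-0.0005  0.001   0.0085] [-0.     -0.0016 -0.0005] 0.05303920997212802 [-0.72 -0.86 -0.07]
```

View pics/s2.png

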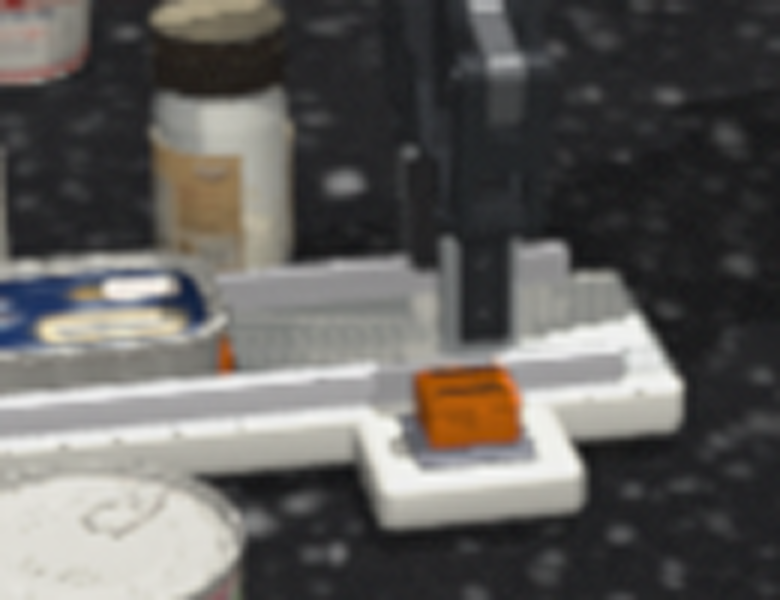

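The near finger is centred over the pad, about 1 cm above it. I'll descend in steps and watch the force.

Converted, 0.014 m / 0.8 = 0.0175, 0.012 m / 0.8 = 0.015.

Call:
move_tool:
  motion:
    - {"pos":[0,0,0.005]}
    - {"pos":[0,0,0.01]}
    - {"pos":[0,0,0.015]}
    - {"pos":[0,0,0.0175]}
    - {"pos":[0,0,0.0175]}
    - {"pos":[0,0,0.0175]}

```text
time_s: 3.35
eef_pos: [0.5297, 0.0584, 0.0354]
ee_rot: [-0.162, 3.137, 0.0]
ft_force: [0.5, 0.3, 2.1]
gripper_width: 0.0528
grasp_force: 1.1
```

```bash
python3 go.py .5292 .0592 .03
```

```text
3.35 [0.5297 0.0584 0.0354] move [0.0004 0.0009 0.0054] [ 0.      0.0005 -0.0003] 0.05282965552772078 [0.52 0.3  2.12]
```

Contact is at about TCP z = 0.0354, so I'll press through the stroke.

Converted, 0.0105 m / 0.8 = 0.0131, 0.009 m / 0.8 = 0.0113.

Call:
move_tool:
  motion:
    - {"pos":[0,0,0.0038]}
    - {"pos":[0,0,0.0075]}
    - {"pos":[0,0,0.0113]}
    - {"pos":[0,0,0.0131]}
    - {"pos":[0,0,0.0131]}
    - {"pos":[0,0,0.0131]}
    - {"pos":[0,0,0.0131]}

```text
time_s: 3.93
eef_pos: [0.5299, 0.0585, 0.0277]
ee_rot: [-0.162, 3.136, 0.001]
ft_force: [-12.2, -1.7, 45.1]
gripper_width: 0.0531
grasp_force: 24.2
```

```bash
python3 go.py .5292 .0592 .03
```

```text
3.9333 [0.5299 0.0585 0.0277] move [ 0.0006  0.0008 -0.0023] [ 0.0004  0.0012 -0.0005] 0.05307835277135312 [-12.22  -1.69  45.12]
```

Run:
```python
from station import bot
import cv2,numpy as np
c=bot.camera("side");d=bot.camera("scene")
r=lambda i:cv2.resize(i,(400,400),interpolation=cv2.INTER_CUBIC)
cv2.imwrite("pics/s3.png",np.hstack([r(c["frame"][190:300,270:380,::-1]),r(d["frame"][190:310,290:410,::-1])]))
print(bot.sense()["ft_force"],bot.sense()["torque"])
```

```text
[-10.76804564  -0.91342678  46.00765817] [1.06354633 1.96217254 0.20833461]
```

View pics/s3.png

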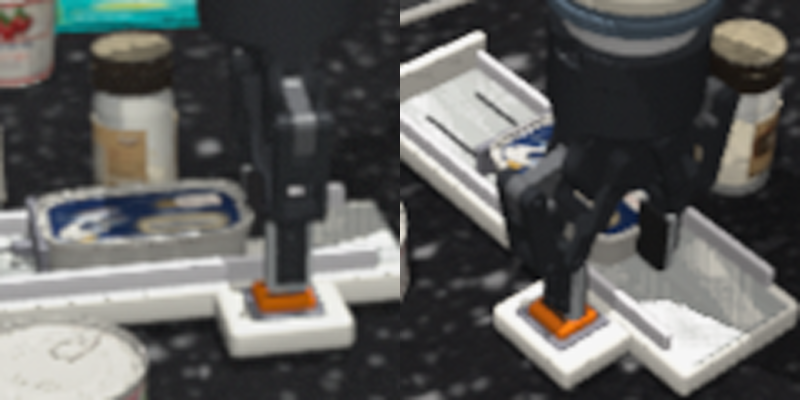

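The pad is fully down, and the tin has come out and is resting against the far finger. I'll ease the press from 45 N to something gentler.

Converted, -0.0018 m / 0.8 = -0.0023, -0.001 m / 0.8 = -0.0013.

Call:
move_tool:
  motion:
    - {"pos":[0,0,-0.0013]}
    - {"pos":[0,0,-0.0023]}
    - {"pos":[0,0,-0.0023]}
    - {"pos":[0,0,-0.0023]}
    - {"pos":[0,0,-0.0023]}
    - {"pos":[0,0,-0.0023]}

```text
time_s: 4.53
eef_pos: [0.5297, 0.0584, 0.028]
ee_rot: [-0.162, 3.137, 0.0]
ft_force: [-4.1, -1.2, 25.6]
gripper_width: 0.053
grasp_force: 13.9
```

```bash
python3 go.py .5292 .0592 .03
```

```text
4.5333 [0.5297 0.0584 0.028 ] move [ 0.0005  0.0008 -0.002 ] [ 0.0002  0.0009 -0.0006] 0.05296195940267503 [-4.12 -1.23 25.57]
```

```bash
python3 -c "
from station import bot
print(bot.hand_in())"
```

```text
the job is handed in; nothing more can be done
None
```

I handed the job in at about 4.5 s with the release pad held fully down (about 26 N) and the tin stopped on the track against the other finger. The jars and round tin were not touched; the hand-in gave no verdict.

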